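# Sieve the small nuts from the large ones

## Task

Hold the nut sieve by its handle and shake it over the bay it stands on, so that both small nuts fall through into that bay while the large nuts stay on the sieve. Then tip the two large nuts over the sieve's lip into the other bay of the tray, and set the empty sieve back level where it stood. Do not touch the nuts with the gripper.

Things in the scene. Friction and masses are not known exactly. Their poses are not given: they have to be found in the camera images.
- nut_sieve: Loose steel sieve 140 (x) x 151 mm, 0.3 kg. Origin: underside, below the handle's middle; back edge y -70. Floor 4 mm thick; slots along x at y -64..-48, -38..-22, -12..4 mm, bars between; solid plate y 4..50. Walls 30 mm high at +-x and -y. At +y a lip rises 18 deg outward to y 80, z 14: nuts slide out when tipped over 35 deg towards +y (45 ample). Leaning 20 deg towards -y slides nuts to the back wall.
- sieve_grip (a point): Centre of the sieve's black handle grip, 93 mm above the sieve's underside over its middle, axes as the sieve's. Grip 70 mm long (x), 14 mm wide (y), 18 mm high, on a bail bridging the sieve along x; pinch it from above across y. 64 mm free below it, nothing beside it.
- sorting_tray: Fixed grey two-bay tray 126 (x) x 300 (y) mm, walls 5 mm, rim 45 mm above the table, floor 4 mm. Origin: on the table under the sieve's place. Fine bay (under the sieve): inside x -58..58, y -85..60 mm. Coarse bay (open, empty): x -58..58, y 65..205 mm. The sieve stands on the rim, origin 45 mm up, within 10 mm of the tray's z axis, axes along the tray's within 4 deg, lip towards the coarse bay.
- small_nut_a: One of two small hexagon nuts, 10 mm across the flats and 6 mm high, 10 g; it drops freely through the sieve's slots. Dark oiled steel, slippery (friction about 0.2). Origin: centre of the flat face that is down at the start. Starts lying flat on the bar at y = -43 mm of the sieve.
- small_nut_b: One of two small hexagon nuts, 10 mm across the flats and 6 mm high, 10 g; it drops freely through the sieve's slots. Dark oiled steel, slippery (friction about 0.2). Origin: centre of the flat face that is down at the start. Starts lying flat on the bar at y = -17 mm of the sieve.
- large_nut_a: One of two large thin hexagon nuts with a big bore, 46 mm across the flats and 8 mm high, 70 g; too big for the sieve's slots. Dark oiled steel, slippery (friction about 0.2). Origin: centre of the flat face that is down at the start. Starts lying flat on the sieve's solid plate between the slots and the pouring lip.
- large_nut_b: One of two large thin hexagon nuts with a big bore, 46 mm across the flats and 8 mm high, 70 g; too big for the sieve's slots. Dark oiled steel, slippery (friction about 0.2). Origin: centre of the flat face that is down at the start. Starts lying flat on the sieve's solid plate between the slots and the pouring lip.
Not all that is in view belongs to the job. What is shaped like the large_nut_a but yellow is not meant.

How it is judged:
On the way, in this order (a step that is already met when the one before it is completed fails the run):
1. both small nuts lie in the fine bay while both large nuts are still on the sieve (x of small_nut_a in the frame of sorting_tray between -0.06 and 0.06 m and y of small_nut_a in the frame of sorting_tray between -0.087 and 0.062 m and z of small_nut_a in the frame of sorting_tray between -0.005 and 0.03 m and x of small_nut_b in the frame of sorting_tray between -0.06 and 0.06 m and y of small_nut_b in the frame of sorting_tray between -0.087 and 0.062 m and z of small_nut_b in the frame of sorting_tray between -0.005 and 0.03 m and x of large_nut_a in the frame of nut_sieve between -0.066 and 0.066 m and y of large_nut_a in the frame of nut_sieve between -0.068 and 0.075 m and z of large_nut_a in the frame of nut_sieve between -0.005 and 0.04 m and x of large_nut_b in the frame of nut_sieve between -0.066 and 0.066 m and y of large_nut_b in the frame of nut_sieve between -0.068 and 0.075 m and z of large_nut_b in the frame of nut_sieve between -0.005 and 0.04 m), for 0.2 s.
2. both large nuts lie in the coarse bay (x of large_nut_a in the frame of sorting_tray between -0.06 and 0.06 m and y of large_nut_a in the frame of sorting_tray between 0.063 and 0.208 m and z of large_nut_a in the frame of sorting_tray between -0.005 and 0.04 m and x of large_nut_b in the frame of sorting_tray between -0.06 and 0.06 m and y of large_nut_b in the frame of sorting_tray between 0.063 and 0.208 m and z of large_nut_b in the frame of sorting_tray between -0.005 and 0.04 m), for 0.2 s.
At the end, for the whole second after the job is handed in: Both small nuts lie in the fine bay and both large nuts in the coarse bay of the tray; the sieve stands level (within 7 degrees) on the tray's rim over the fine bay, within 15 mm across and 20 mm along the tray of its place; all is at rest (all of step 2 and x of small_nut_a in the frame of sorting_tray between -0.06 and 0.06 m and y of small_nut_a in the frame of sorting_tray between -0.087 and 0.062 m and z of small_nut_a in the frame of sorting_tray between -0.005 and 0.03 m and x of small_nut_b in the frame of sorting_tray between -0.06 and 0.06 m and y of small_nut_b in the frame of sorting_tray between -0.087 and 0.062 m and z of small_nut_b in the frame of sorting_tray between -0.005 and 0.03 m and x of nut_sieve in the frame of sorting_tray between -0.015 and 0.015 m and y of nut_sieve in the frame of sorting_tray between -0.02 and 0.02 m and z of nut_sieve in the frame of sorting_tray between 0.035 and 0.055 m and angle between nut_sieve's own z axis and vertical below 0.12 rad and linear speed of each of small_nut_a, small_nut_b, large_nut_a, large_nut_b, nut_sieve below 0.02 m/s); the robot touches nothing.
It fails at once if the gripper touched a nut (contact force between the fingers and small_nut_a above 0.5 N or contact force between the fingers and small_nut_b above 0.5 N or contact force between the fingers and large_nut_a above 0.5 N or contact force between the fingers and large_nut_b above 0.5 N).
It also fails if it takes over 64 s, if anything falls off the work surface, if the arm or the gripper's body presses on something with over 40 N, if the wrist force passes 120 N, or if a joint passes its speed limit or range.

## Robot

A 6-joint arm with a two-finger parallel gripper is mounted at the origin on a cart in front of the work surface, level with it; the furniture and walls round the work are solid. World frame = base frame: x ahead of the robot, y to its left, z up, the work surface at z = 0. Lengths are in m, angles in rad, forces in N, time in s.
With the tool pointing down it reaches from about 0.25 to 0.775 m from the base axis. Payload 4 kg.
Tool frame: the origin (TCP) lies at the very end of the fingers, on their centre line; the grasp point (between the pads) lies 19 mm behind it; z points along the fingers, y is the direction in which the jaws open and shut (so a half turn about z gives the same grasp; the last joint's range is limited). The gripper opens to 94 mm and grips with 3 to 60 N. Pads are 16 mm wide; open, the fingers measure 119 mm over their backs; the gripper's body (75 mm by 177 mm) begins 78 mm behind the grasp point.
Start: joints at [-1.379, 0.087, 1.371, -0, 1.684, -0.103], TCP at [0.16, -0.526, 0.206] pointing down, gripper open.
Joint ranges: [-3.1, 3.1], [-0.76, 2.03], [0.27, 2.55], [-1.08, 4.22], [0.17, 2.65], [-2.57, 2.57]. Speed limits (rad/s): [2.79, 2.79, 3.14, 3.14, 3.14, 3.14].

## Interface

Orientations are given as a unit quaternion [w, x, y, z].
In Python, from rig import ctrl, read_camera, read_time_s, read_joint_pos, read_joint_velocities, read_effort, read_tcp_pos, read_ee_rot, read_force, read_ft_torque, read_finger_gap gives the robot as it stands. The module is installed in compiled form; this text tells all that it offers. Calls block until the motion is done:
- ctrl.move_pose(position, orientation): joint-space move of the TCP to a pose.
- ctrl.line_to(position, rot=None, feed=0.15, contact_N=None): straight line of the TCP; rot=None keeps the orientation; feed is the mean speed in m/s. With contact_N (N) it stops when the force on the tool has changed by that much, and returns True; else False.
- ctrl.movej(angles): joint-space move.
- ctrl.command_gripper(opening): opening from 0.0 (shut) to 1.0 (fully open); the grip force is fixed at half the most; returns when the fingers have stopped.
- ctrl.wait(seconds).
- ctrl.solve_ik(position, orientation): joint angles nearest the present ones, or None.
- read_camera(name): name is "side" or "top"; returns a dict with "image" (400x640x3 uint8, red, green, blue), "camera_matrix" (3x3 intrinsics, pixels), "camera_from_world" (4x4, takes a point from world to camera coordinates). Camera axes: x right, y down, z forward; pixel columns grow to the right and rows downward; lengths in m; the calibration is good to about 2 mm. A picture is of the moment at which its call begins. There is no depth.
A pose or a line that the arm cannot do raises ctrl.PlanningError and nothing moves.
- ctrl.hand_in(): hands the job in, once; it reports no verdict.
Readings, each from a call of its own:
- read_time_s(): time.
- read_joint_pos(): joint angles.
- read_joint_velocities(): joint speeds.
- read_effort(): joint torques, N m.
- read_tcp_pos(): TCP position.
- read_ee_rot(): TCP orientation.
- read_force(): force on the tool from outside, world axes, zero at the start.
- read_ft_torque(): the same for the moment, N m.
- read_finger_gap(): opening from 0.0 (shut) to 1.0 (fully open).
Only numpy, scipy, OpenCV 4.12 (cv2) and the standard library are available. Lean on these libraries where they do the work, as an engineer would, in place of code of your own. Each camera call takes 0.05 s, during which the arm holds its last target.

## Working session

There is one attempt and no reset: what is moved stays moved. The work goes in short steps, each a Python script; the robot and the scene stay as the last script left them, time stands still between calls to the robot, and variables do not carry over. Pictures are saved under pics/ and viewed, and the job is handed in when it is done.

```bash
mkdir -p pics; ls
python3 - <<'E'
from rig import *
import cv2
for n in("top","side"):
    c=read_camera(n); cv2.imwrite(f"pics/{n}0.png",c["image"][:,:,::-1]); print(n,c["camera_matrix"],c["camera_from_world"])
print(read_time_s(),read_tcp_pos(),read_ee_rot(),read_finger_gap())
E
```

```text
pics
top [[498.56299496   0.         330.5151617 ]
 [  0.         498.56299496 208.47336473]
 [  0.           0.           1.        ]] [[ 0.02562338 -0.99889939  0.03928689  0.37432991]
 [-0.98298023 -0.03232768 -0.18084468  0.61903016]
 [ 0.18191569 -0.03398438 -0.98272669  0.85720601]
 [ 0.          0.          0.          1.        ]]
side [[394.45960471   0.         314.35553992]
 [  0.         394.45960471 196.71905301]
 [  0.           0.           1.        ]] [[ 0.94682315 -0.32169132 -0.00637342 -0.42682406]
 [-0.1634917  -0.46395018 -0.87064384  0.38346096]
 [ 0.27712161  0.82538774 -0.49187263  0.42413545]
 [ 0.          0.          0.          1.        ]]
0.1 [ 0.15969822 -0.52578824  0.2044601 ] [-9.61466315e-04  9.89153363e-01  1.46883274e-01 -6.30892252e-05] 0.9966194929178261
```

View pics/top0.png

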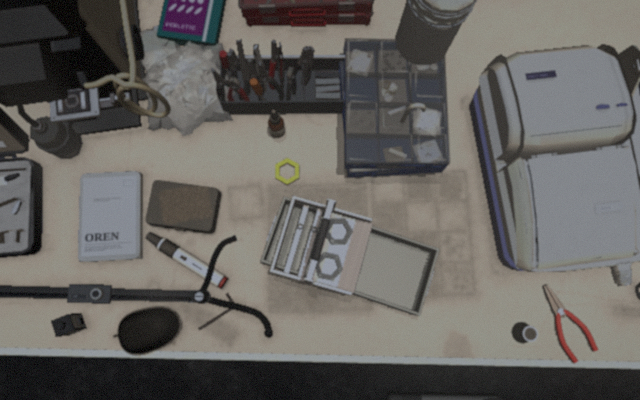

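View pics/side0.png

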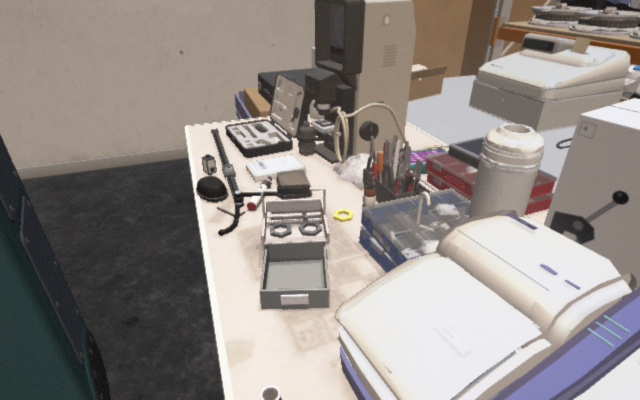

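Run:
```python
import cv2
a=cv2.imread("pics/top0.png")[180:330,250:450]; cv2.imwrite("pics/topz.png",cv2.resize(a,None,fx=4,fy=4,interpolation=2))
a=cv2.imread("pics/side0.png")[170:320,240:400]; cv2.imwrite("pics/sidez.png",cv2.resize(a,None,fx=4,fy=4,interpolation=2))
```

```text
(no output)
```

View pics/topz.png

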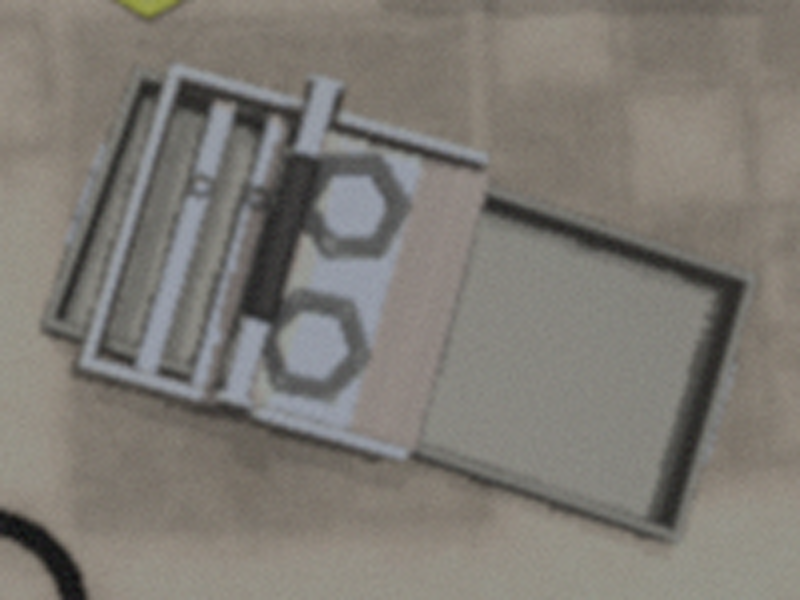

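View pics/sidez.png

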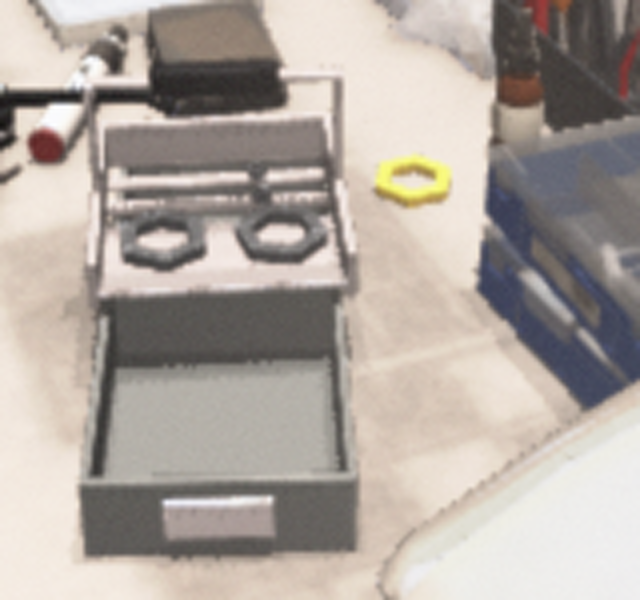

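```bash
cat > h.py <<'E'
from rig import *
import cv2, numpy as np
def ray(c,px,z):
    K=c["camera_matrix"];T=c["camera_from_world"];R=T[:3,:3];o=-R.T@T[:3,3]
    d=R.T@np.linalg.inv(K)@np.array([px[0],px[1],1.]); return o+d*(z-o[2])/d[2]
def proj(c,p):
    q=c["camera_from_world"][:3,:3]@np.asarray(p)+c["camera_from_world"][:3,3]; q=c["camera_matrix"]@q; return q[:2]/q[2]
def save(n,name,box=None,f=4):
    c=read_camera(n); a=c["image"][:,:,::-1]
    if box: a=a[box[1]:box[3],box[0]:box[2]]; a=cv2.resize(a,None,fx=f,fy=f,interpolation=2)
    cv2.imwrite(f"pics/{name}.png",a); return c
E
python3 - <<'E'
from h import *
c=read_camera("top"); im=c["image"]
Z=lambda x,y:(250+x/4-.375,180+y/4-.375)
for n,p in dict(fr=(750,272),fl=(674,540),bl=(45,328),br=(140,72)).items(): print(n,ray(c,Z(*p),.045))
# grip mask
v=im.max(2); m=((v<70)*255).astype(np.uint8); m[:, :305]=0;m[:,335:]=0;m[:215]=0;m[265:]=0
n,l,s,ce=cv2.connectedComponentsWithStats(m); print(s,ce)
i=1+np.argmax(s[1:,4]); cnt,_=cv2.findContours((l==i).astype(np.uint8),0,2); r=cv2.minAreaRect(cnt[0]); print(r)
for p in cv2.boxPoints(r): print(ray(c,p,.147))
print(ray(c,ce[i],.147),ray(c,ce[i],.138))
# sieve: wall top corners z=.075: back-left, back-right, front ends; 
for n,p in dict(Bl=(80,370),Br=(172,68),Fr=(488,157),Fl=(408,457)).items(): print(n,ray(c,Z(*p),.075 if n[0]=='B' else .06))
E
```

```text
fr [0.54269946 0.19669492 0.045     ]
fl [0.42278944 0.23219673 0.045     ]
bl [0.50826734 0.5137223  0.045     ]
br [0.62595755 0.47648314 0.045     ]
[[     0      0    640    400 255596]
 [   322    215      1      1      1]
 [   310    219     20     42    401]
 [   308    261      1      2      2]] [[319.50005086 199.43749511]
 [322.         215.        ]
 [319.51870324 238.9925187 ]
 [308.         261.5       ]]
((319.1886901855469, 238.83963012695312), (11.538285255432129, 41.89496612548828), 15.945395469665527)
[0.50962895 0.42953106 0.147     ]
[0.57495281 0.41320715 0.147     ]
[0.57035494 0.39519403 0.147     ]
[0.50512021 0.41179228 0.147     ]
[0.53952972 0.41195961 0.147     ] [0.54062617 0.41183355 0.138     ]
Bl [0.48855557 0.49483029 0.075     ]
Br [0.62209945 0.4606798  0.075     ]
Fr [0.58925168 0.31836902 0.06      ]
Fl [0.45567133 0.35194825 0.06      ]
```

```bash
cat >> h.py <<'E'
from scipy.spatial.transform import Rotation as Ro
TO=np.array([.5415,.4121,0.])       # tray origin
TYAW=np.arctan2(.288,-.958)         # tray x axis direction
SO=np.array([.5406,.4118,.045]); SYAW=np.arctan2(.246,-.969)
FLIP=1
def pose(o,yaw,tilt):
    """sieve origin (world), yaw, tilt about sieve x (deg, + = lip up, lean back) -> TCP pose"""
    R=Ro.from_euler('z',yaw)*Ro.from_euler('x',tilt,degrees=True)
    M=R.as_matrix(); y=FLIP*M[:,1]; z=-M[:,2]; x=np.cross(y,z)
    q=Ro.from_matrix(np.c_[x,y,z]).as_quat(); q=np.r_[q[3],q[:3]]
    return np.asarray(o)+M@[0,0,.074], q
def tray(p): return TO+Ro.from_euler('z',TYAW).apply(p)
def lip(yz,tilt):
    """sieve origin so that the lip edge (y80,z14) is at tray y,z"""
    r=Ro.from_euler('x',tilt,degrees=True).apply([0,.08,.014]); return tray(np.array([0,yz[0],yz[1]])-r)
E
python3 - <<'E'
import h; from h import *
print(np.degrees([TYAW,SYAW]))
c=read_camera("top")
for p in [(203,186),(258,197),(358,205),(318,345)]:
    w=ray(c,(250+p[0]/4-.375,180+p[1]/4-.375),.055); print("nut in sieve",Ro.from_euler('z',-SYAW).apply(w-SO)*1000)
for f in(1,-1):
    h.FLIP=f
    for n,a in dict(g=(SO,SYAW,0),up=(SO+[0,0,.1],SYAW,0),hi=(SO+[0,0,.25],SYAW,0),lean=(tray([0,0,.08]),TYAW,20),lean25=(tray([0,0,.085]),TYAW,25),p20=(lip((.1,.08),-20),TYAW,-20),p45=(lip((.1,.08),-45),TYAW,-45),p55=(lip((.1,.08),-55),TYAW,-55)).items():
        P,q=pose(*a); s=ctrl.solve_ik(P,q); print(f,n,P.round(3),None if s is None else np.round(s,2))
E
```

```text
[163.26783977 165.75525753]
nut in sieve [-22.93142858 -40.69131423  10.        ]
nut in sieve [-24.95164364 -15.68041439  10.        ]
nut in sieve [-33.84339695  28.35464479  10.        ]
nut in sieve [31.16593939 28.05001504 10.        ]
1 g [0.541 0.412 0.119] [ 0.57  0.4   1.16 -0.    1.58  2.39]
1 up [0.541 0.412 0.219] [ 0.57  0.38  0.99 -0.    1.77  2.39]
1 hi [0.541 0.412 0.369] [ 0.57  0.45  0.6  -0.    2.09  2.39]
1 lean [0.549 0.436 0.15 ] [ 0.69  0.7   0.7  -0.21  2.02  2.48]
1 lean25 [0.551 0.442 0.152] [ 0.71  0.8   0.57 -0.27  2.13  2.47]
1 p20 [0.528 0.369 0.164] [0.37 0.12 1.46 0.28 1.35 2.2 ]
1 p45 [0.517 0.33  0.179] [ 0.08 -0.06  1.78  0.78  1.2   1.73]
1 p55 [0.512 0.313 0.18 ] [-0.04 -0.07  1.89  1.    1.23  1.5 ]
-1 g [0.541 0.412 0.119] [ 0.57  0.4   1.16 -0.    1.58 -0.75]
-1 up [0.541 0.412 0.219] [ 0.57  0.38  0.99 -0.    1.77 -0.75]
-1 hi [0.541 0.412 0.369] [ 0.57  0.45  0.6  -0.    2.09 -0.75]
-1 lean [0.549 0.436 0.15 ] [ 0.69  0.7   0.7  -0.21  2.02 -0.66]
-1 lean25 [0.551 0.442 0.152] [ 0.71  0.8   0.57 -0.27  2.13 -0.67]
-1 p20 [0.528 0.369 0.164] [ 0.37  0.12  1.46  0.28  1.35 -0.94]
-1 p45 [0.517 0.33  0.179] [ 0.08 -0.06  1.78  0.78  1.2  -1.41]
-1 p55 [0.512 0.313 0.18 ] [-0.04 -0.07  1.89  1.    1.23 -1.64]
```

```bash
sed -i 's/^FLIP=1/FLIP=-1/' h.py
python3 - <<'E'
from h import *
p=read_tcp_pos(); t0=read_time_s()
ctrl.line_to([p[0],p[1],.38],feed=.3)
P,q=pose(SO+[0,0,.25],SYAW,0); ctrl.move_pose(P,q); print(read_time_s())
P,q=pose(SO+[0,0,.06],SYAW,0); print(ctrl.line_to(P,q,feed=.25,contact_N=8),read_time_s(),read_force())
save("top","t1",(230,160,430,310)); save("side","s1",(220,100,420,250))
E
```

```text
4.4583
False 5.3667 [-0.57306405  0.28183302  0.47075242]
```

View pics/t1.png

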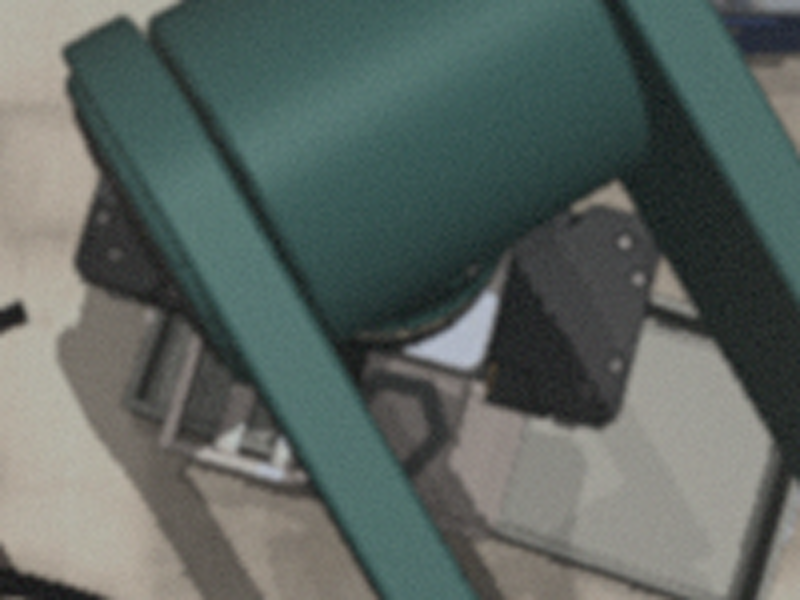

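View pics/s1.png

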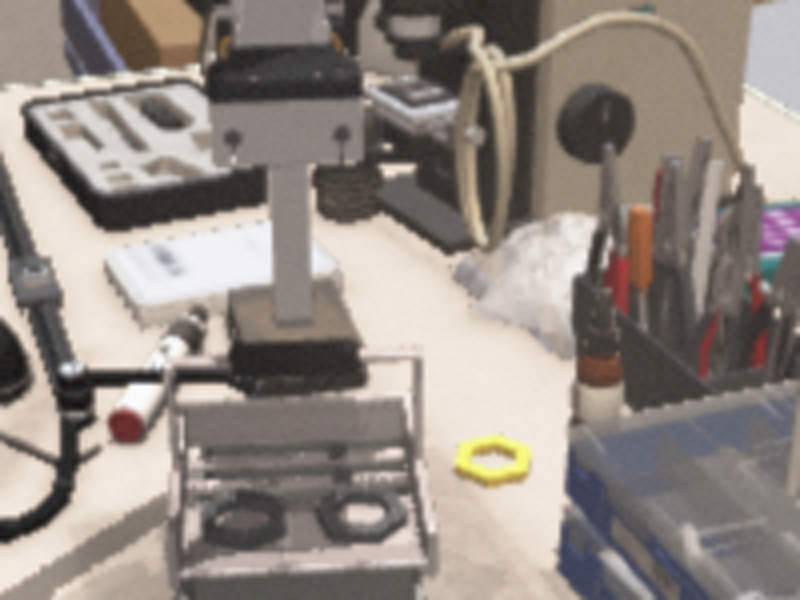

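The side view shows the finger (col ~292 of the zoom) centred over the bail (172–418), with nothing in the way. I'll go down and grip.

Run:
```python
from h import *
P,q=pose(SO,SYAW,0); print(ctrl.line_to(P,q,feed=.1,contact_N=8),read_tcp_pos(),P)
ctrl.command_gripper(0.0); print(read_finger_gap(),read_finger_gap()*94, read_force(), read_time_s())
P,q=pose(SO+[0,0,.035],SYAW,0); ctrl.line_to(P,q,feed=.05); ctrl.wait(.3); print(read_force(),read_ft_torque(),read_finger_gap(),read_time_s())
save("side","s2",(220,100,420,250));save("top","t2",(230,160,430,310))
```

```text
False [0.54092618 0.41202153 0.11965487] [0.5406 0.4118 0.119 ]
0.14650972615288296 13.771914258370998 [-0.2146231   0.66680557 -0.87013445] 7.4167
[-0.16050942 -0.00888613 -4.13255284] [ 0.12022174 -0.18394937 -0.0117703 ] 0.1464445834808966 8.5667
```

View pics/s2.png

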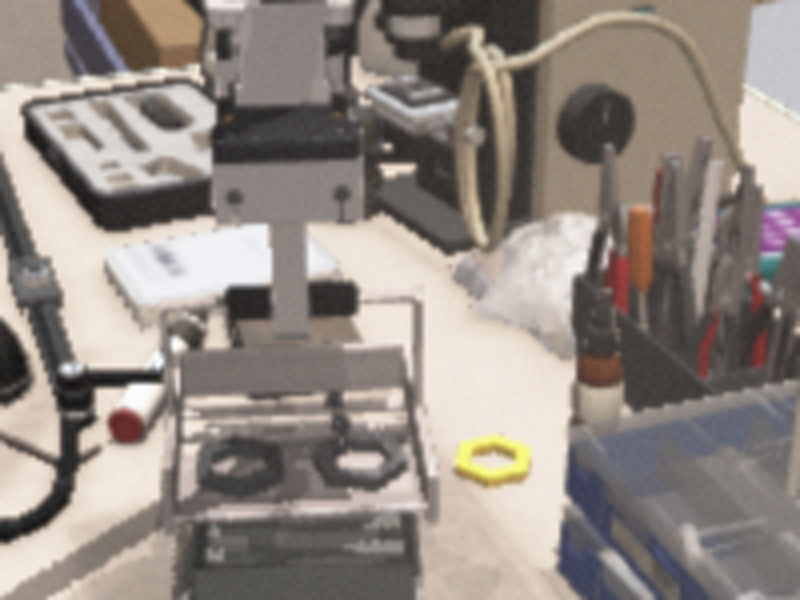

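The gap is 13.8 mm against the 14 mm grip and the force is 4.1 N, so the sieve with its nuts is held and level. Next, lean it slowly towards the back.

Run:
```python
from h import *
P,q=pose(tray([0,0,.08]),TYAW,12); ctrl.line_to(P,q,feed=.02)
P,q=pose(tray([0,0,.08]),TYAW,20); ctrl.line_to(P,q,feed=.02); ctrl.wait(.4)
save("side","s3",(220,100,420,250))
print(read_time_s(),read_force())
```

```text
10.7333 [ 0.33463821 -0.07289986 -4.85480284]
```

View pics/s3.png

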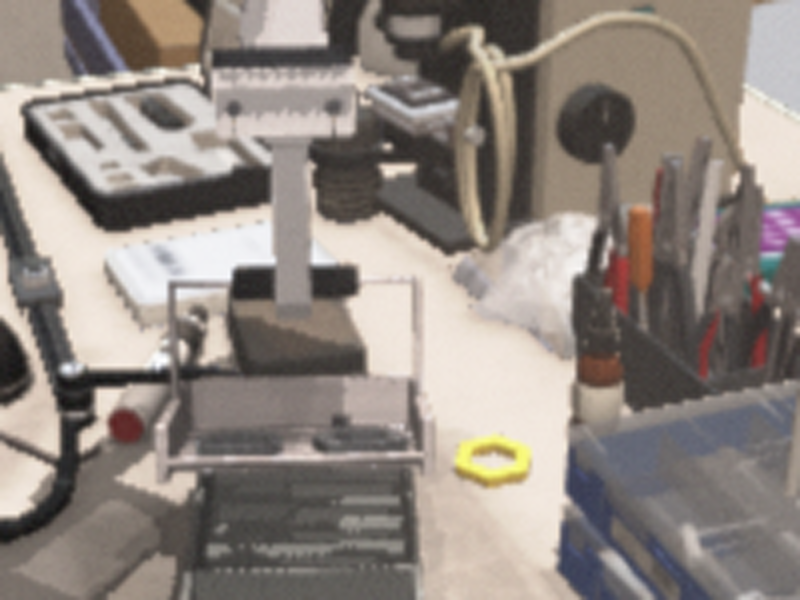

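Run:
```python
from h import *
c=read_camera("side"); 
R=Ro.from_euler('z',TYAW)*Ro.from_euler('x',20,degrees=True); o=tray([0,0,.08])
Zm=lambda p:((proj(c,p)-[220,100])*4+1.5).round()
for n,p in dict(wallBtop=(-.023,-.07,.03),a=(-.023,-.043,.007),b=(-.025,-.017,.007),Lfront=(-.034,.051,.012),Lback=(-.034,.005,.012),lip=(-.03,.08,.014),
  backL_front=(-.034,-.02,.012),backL_back=(-.034,-.066,.012)).items(): print(n,Zm(o+R.apply(p)))
save("top","t3",(230,160,430,310)); save("side","s4",(250,180,350,255),8)
```

```text
wallBtop [334. 376.]
a [335. 422.]
b [338. 431.]
Lfront [356. 446.]
Lback [355. 429.]
lip [349. 453.]
backL_front [354. 420.]
backL_back [353. 406.]
```

View pics/s4.png

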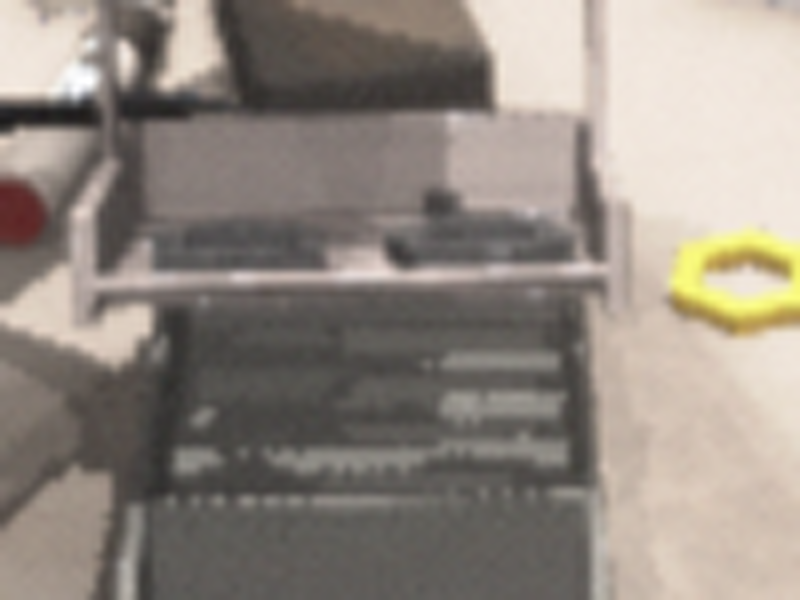

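View pics/t3.png

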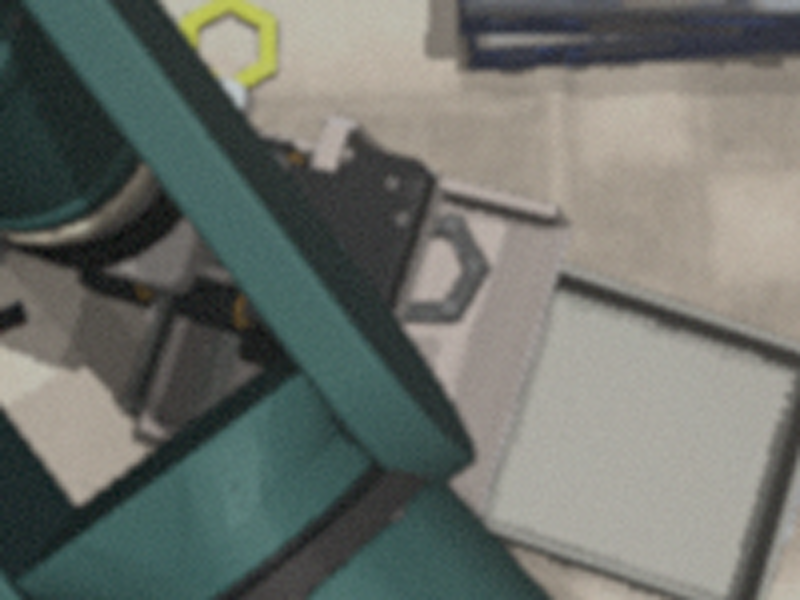

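Nothing has slid at 20° yet. The large nuts still lie on the plate, and small nut a is still on its bar: dark spot at (339,421), predicted (335,422). I'll lean a little more and add short shakes.

Run:
```python
from h import *
t=23
P,q=pose(tray([0,0,.083]),TYAW,t); ctrl.line_to(P,q,feed=.03)
for k in range(3):
    for x in (.006,-.006):
        P,q=pose(tray([x,0,.083]),TYAW,t); ctrl.line_to(P,q,feed=.15)
P,q=pose(tray([0,0,.083]),TYAW,t); ctrl.line_to(P,q,feed=.1); ctrl.wait(.2)
save("side","s5",(250,180,350,255),8)
print(read_time_s(),read_force(),read_finger_gap())
```

```text
13.1667 [-0.3980238   0.09983557 -3.97691735] 0.1450123688144236
```

View pics/s5.png

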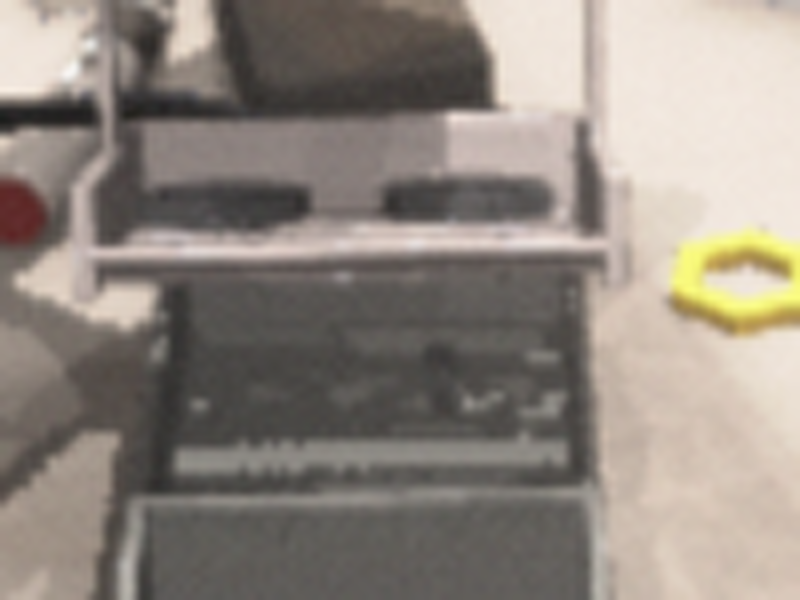

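Now the large nuts rest at the back wall, and two dark spots show in the fine bay at about (440,355) and (440,397). I'll check these by casting rays, and look again with the sieve level and raised.

Run:
```python
from h import *
c=read_camera("side")
for p in [(438,355),(442,397)]:
    w=ray(c,(250+p[0]/8-.44,180+p[1]/8-.44),.007); print(Ro.from_euler('z',-TYAW).apply(w-TO)*1000)
P,q=pose(tray([0,0,.105]),TYAW,0); ctrl.line_to(P,q,feed=.06)
P,q=pose(tray([0,.0,.125]),TYAW,0); ctrl.line_to(P,q,feed=.1)
save("side","s6",(250,160,350,255),6); print(read_time_s(),read_force())
```

```text
[-24.36001344 -61.99867875   7.        ]
[-25.2540424  -39.13345675   7.        ]
14.4333 [ 0.19986353  0.31071329 -4.7170412 ]
```

View pics/s6.png

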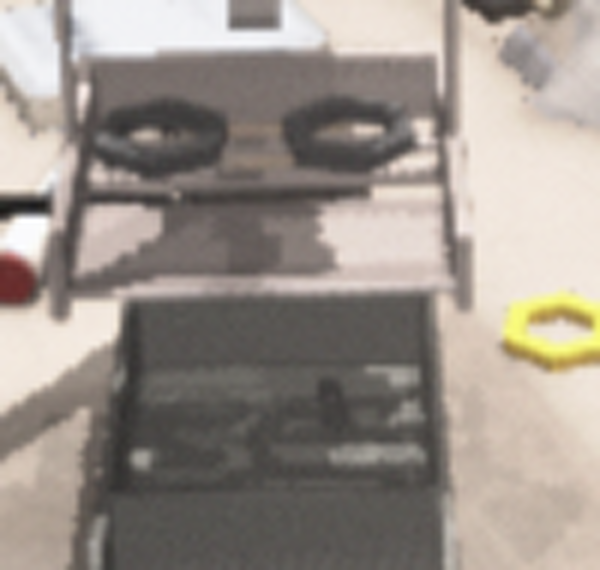

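Rays put the two spots at tray (-24,-62) and (-25,-39) mm on the floor of the fine bay. Both large nuts are on the sieve at the back, and no small nut is left on it. Next is the pour: first bring the large nuts gently up to the lip.

Run:
```python
from h import *
P,q=pose(lip((.10,.125),0),TYAW,0); ctrl.line_to(P,q,feed=.15)
P,q=pose(lip((.10,.10),-15),TYAW,-15); ctrl.line_to(P,q,feed=.06)
P,q=pose(lip((.10,.09),-25),TYAW,-25); ctrl.line_to(P,q,feed=.03)
o=lip((.10,.09),-25); ex=tray([1,0,0])-tray([0,0,0])
for k in range(2):
    for x in (.005,-.005):
        P,q=pose(o+x*ex,TYAW,-25); ctrl.line_to(P,q,feed=.12)
P,q=pose(o,TYAW,-25); ctrl.line_to(P,q,feed=.1); ctrl.wait(.1)
save("side","s7",(240,150,370,260),6);save("top","t7",(230,160,430,310)); print(read_time_s(),read_force())
```

```text
17.3083 [ 0.50036354 -0.65022903 -3.69339665]
```

View pics/s7.png

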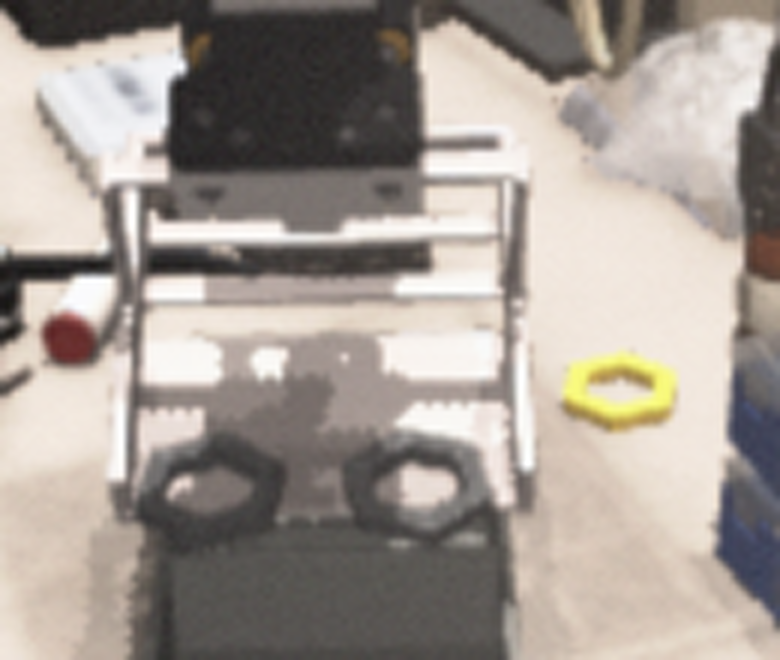

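View pics/t7.png

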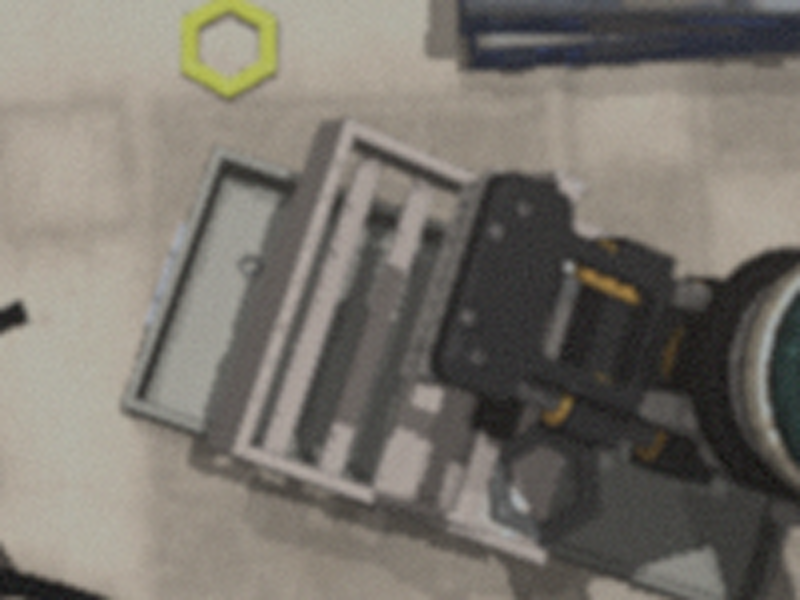

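The nuts are up on the lip, overhanging slightly. Before tipping further I'll check how far out in x they sit, compared with the bay's ±58 mm.

Run:
```python
from h import *
c=read_camera("side")
F=lambda p:(240+p[0]/6-.42,150+p[1]/6-.42)
o=lip((.10,.09),-25)
for n,p in dict(Lout=(140,500),Lin=(286,485),Rin=(345,485),Rout=(490,490),Lc=(212,490),Rc=(418,485)).items():
    for z in(.09,.10): print(n,z,(Ro.from_euler('z',-TYAW).apply(ray(c,F(p),z)-TO)*1000).round(1))
for p in [(0.06,.08,.014),(-.06,.08,.014),(.035,.065,.015)]:
    w=o+(Ro.from_euler('z',TYAW)*Ro.from_euler('x',-25,degrees=True)).apply(p); print((proj(c,w)-[240,150])*6+2.5)
for p in [(0.058,.14,.045),(-.058,.14,.045),(.058,.205,.045),(-.058,.205,.045)]: print('bay',(proj(c,tray(p))-[240,150])*6+2.5)
```

```text
Lout 0.09 [58.8 92.7 90. ]
Lout 0.1 [ 57.  107.2 100. ]
Lin 0.09 [10.4 86.  90. ]
Lin 0.1 [  9.7 100.7 100. ]
Rin 0.09 [-9.4 86.9 90. ]
Rin 0.1 [ -9.7 101.6 100. ]
Rout 0.09 [-57.9  92.1  90. ]
Rout 0.1 [-57.1 106.6 100. ]
Lc 0.09 [35.1 87.9 90. ]
Lc 0.1 [ 33.8 102.5 100. ]
Rc 0.09 [-33.9  88.   90. ]
Rc 0.1 [-33.6 102.7 100. ]
[134.60931737 512.69828365]
[497.63648313 503.39825907]
[211.33746875 470.18422916]
bay [140.86047568 697.45988107]
bay [497.54753557 687.55088876]
bay [124.08086595 836.53226333]
bay [509.0449136  825.21381761]
```

The nuts sit symmetrically at x ≈ ±34 mm, with outer edges at about ±58 mm. That is just inside the bay, with their centres well inside, so I'll tip on slowly.

Run:
```python
from h import *
for t in (-35,-45):
    P,q=pose(lip((.105,.085),t),TYAW,t); ctrl.line_to(P,q,feed=.025)
ctrl.wait(.3)
save("side","s8",(240,150,370,260),6); print(read_time_s(),read_force())
```

```text
19.55 [-0.49871227  0.59839699 -1.68227335]
```

View pics/s8.png

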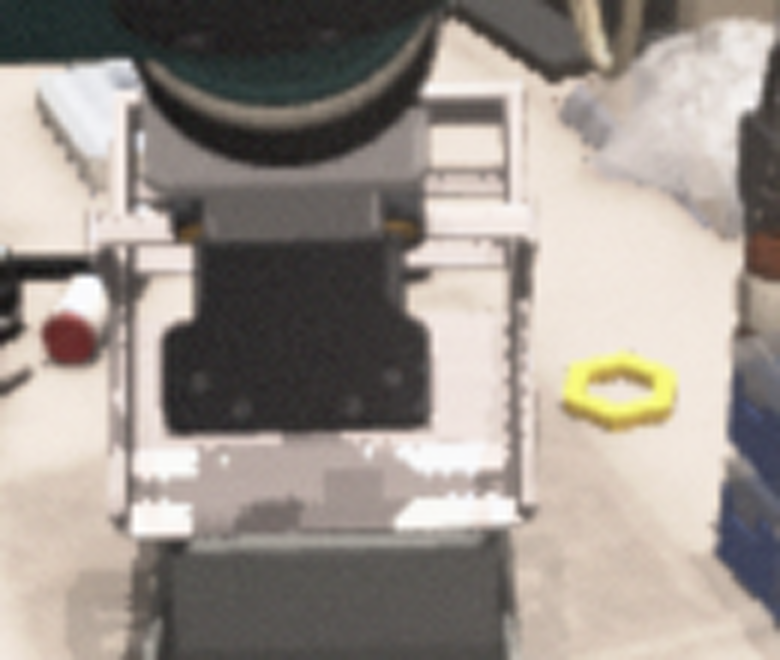

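Run:
```python
from h import *
save("side","s9",(230,220,360,320),6); save("top","t9",(280,200,450,330),4)
P,q=pose(lip((.105,.14),-45),TYAW,-45); ctrl.line_to(P,q,feed=.1)
P,q=pose(tray([0,0,.125]),TYAW,0); ctrl.line_to(P,q,feed=.12)
save("side","s10",(230,160,360,320),4); save("top","t10",(230,160,450,330),4);print(read_time_s(),read_force())
```

```text
21.425 [-0.14295476  0.05457268 -2.63627992]
```

View pics/s9.png

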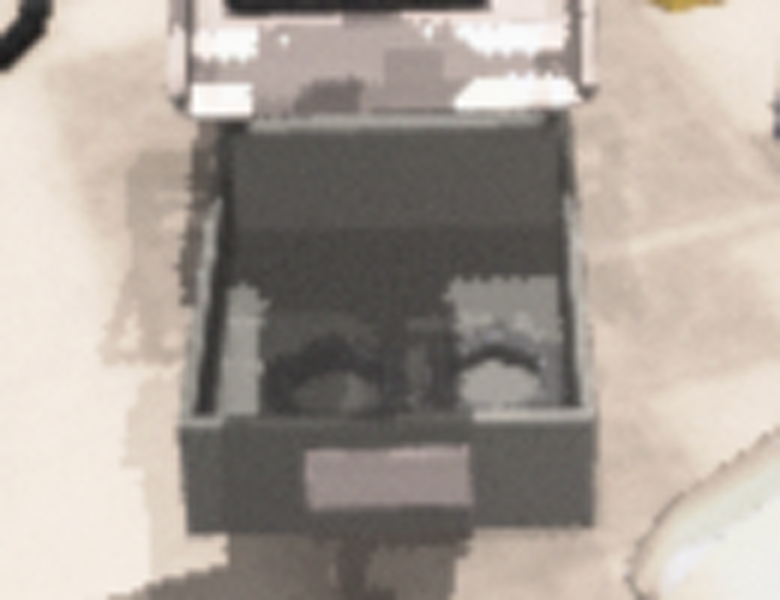

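View pics/s10.png

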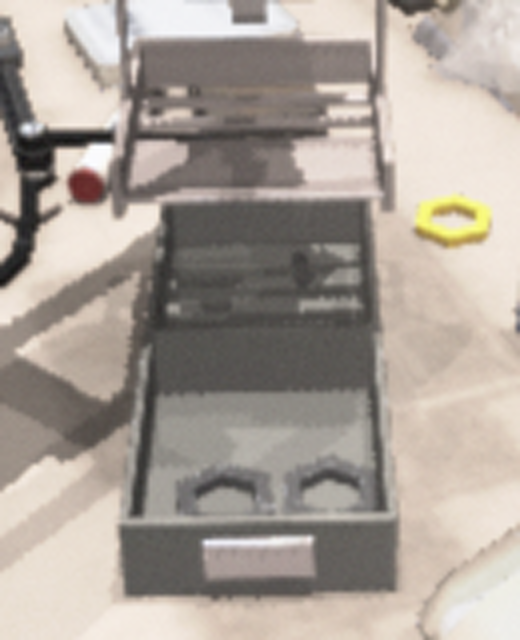

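View pics/t10.png

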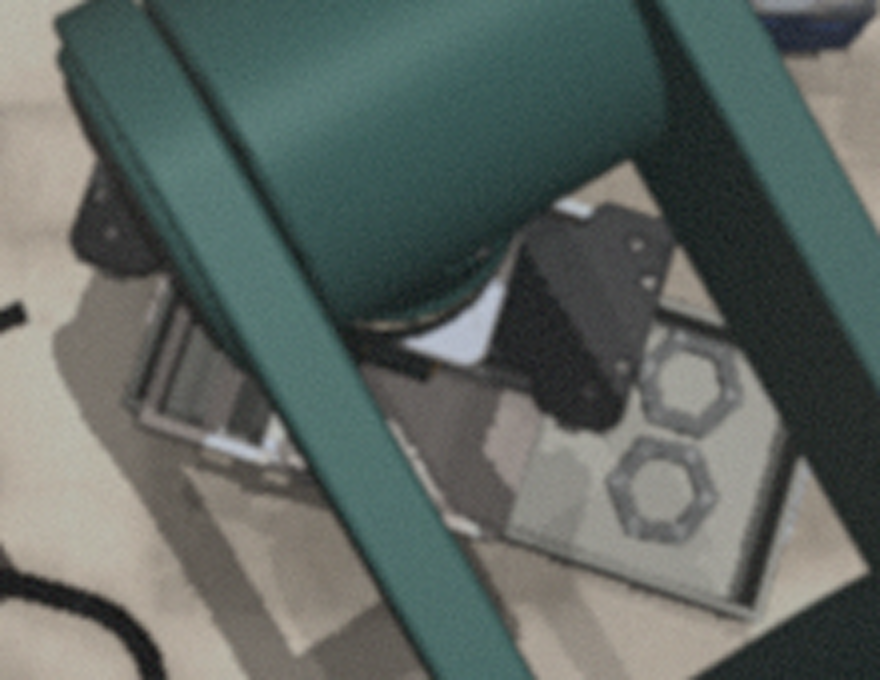

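Both large nuts lie flat in the coarse bay (s10 at (225,490) and (333,485)), and the sieve is empty. Now I'll set it back with a contact-stopped descent.

Run:
```python
from h import *
c=read_camera("side"); R=Ro.from_euler('z',TYAW); o=tray([0,0,.125])
for p in [(.07,-.07,.03),(-.07,-.07,.03),(.065,.08,.014),(-.065,.08,.014)]: print((proj(c,o+R.apply(p))-[230,160])*4+1.5)
P,q=pose(tray([0,0,.053]),TYAW,0); print(ctrl.line_to(P,q,feed=.1,contact_N=6))
P,q=pose(tray([0,0,.042]),TYAW,0); print(ctrl.line_to(P,q,feed=.015,contact_N=3)); print("origin z",read_tcp_pos()-[0,0,.074],P,read_force(),read_ft_torque(),read_time_s())
save("side","s11",(230,160,360,320),4)
```

```text
[127.65551453  35.80835296]
[373.58810021  30.65497516]
[115.4644078 196.292915 ]
[379.9258903  190.00816368]
False
True
origin z [0.54156185 0.41216652 0.0449389 ] [0.5415 0.4121 0.116 ] [0.95010524 0.50810076 5.13322483] [ 0.02483944 -0.09515088  0.00637049] 22.9
```

View pics/s11.png

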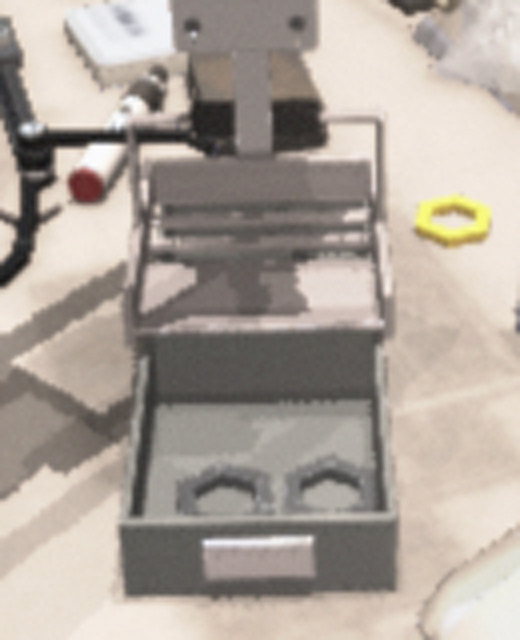

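Contact came at origin z 44.9 mm, which is the rim height, and the sieve stands on the rim. I'll release, retreat and check.

Run:
```python
from h import *
ctrl.command_gripper(0.6); ctrl.wait(.2)
p=read_tcp_pos(); ctrl.line_to([p[0],p[1],.38],feed=.2)
j=np.array(read_joint_pos()); j[0]-=1.3; ctrl.movej(j); ctrl.wait(.3)
save("top","t12",(250,180,450,330),4); save("side","s12",(230,160,360,320),4); print(read_time_s(),read_tcp_pos(),read_force())
```

```text
28.7167 [ 0.5411046  -0.4105107   0.37894065] [-0.30335224  0.29696274  0.30576424]
```

View pics/t12.png

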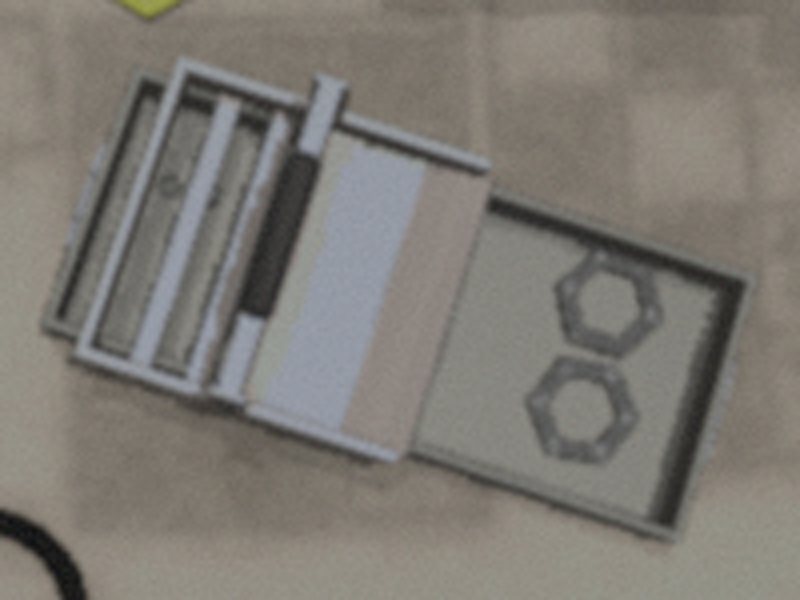

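View pics/s12.png

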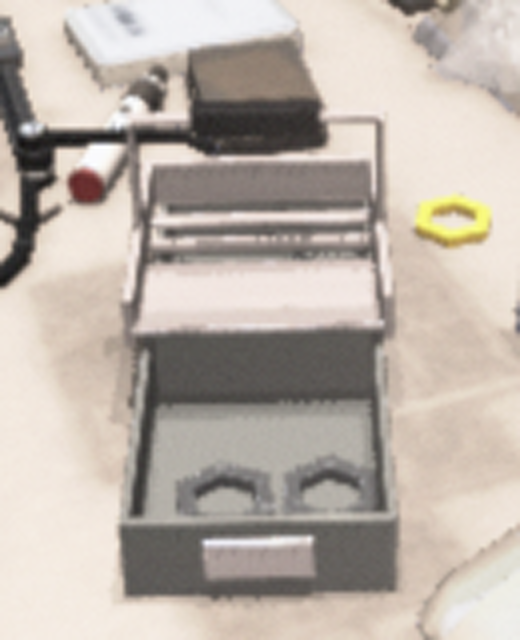

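Run:
```python
from h import *
c=read_camera("top"); T=lambda w:(Ro.from_euler('z',-TYAW).apply(w-TO)*1000).round(1)
for n,p,z in [("sa",(173,185),.01),("sb",(213,198),.01),("La",(608,304),.012),("Lb",(582,410),.012),("grip",(279,236),.147)]: print(n,T(ray(c,(250+p[0]/4-.375,180+p[1]/4-.375),z)))
print(np.abs(read_joint_velocities()).max(),read_time_s()); ctrl.hand_in()
```

```text
sa [-22.3 -57.6  10. ]
sb [-22.5 -37.8  10. ]
La [-33.4 153.4  12. ]
Lb [ 17.4 156.   12. ]
grip [  1.4   0.3 147. ]
0.0017202914868812496 28.7667
the job is handed in; nothing more can be done
```

The job is done and handed in at 28.8 s of the 64 s allowed. The system gives no verdict, so the result below rests on my own camera checks.

**What I did:**
- **Shaking:** I pinched the sieve by its handle, lifted it 35 mm and leaned it back over the fine bay. At 20° the nuts did not slide, though the task said they would. At 23° with small sideways shakes both small nuts fell through, and the large nuts slid to the back wall.
- **Pouring:** I tipped the large nuts over the lip into the coarse bay, going to 45° in slow steps.
- **Setting back:** I lowered the empty sieve onto the tray's rim until it made contact, released it and moved the arm clear.

**Last checks, in the tray's frame:**

| Item | Measured x, y (mm) | Result |
|---|---|---|
| Small nuts | (-22, -58) and (-22, -38) | in the fine bay |
| Large nuts | (-33, 153) and (17, 156) | lying flat in the coarse bay |
| Sieve handle | (1.4, 0.3) | within the 15 mm and 20 mm limits |

- **Sieve height:** it touched down with its origin at 44.9 mm, against the 45 mm expected, and looks level in both views.
- **Arm:** it was clear of everything and still when I handed in.
- **Accuracy:** the measured tray length was about 7 mm short of its stated 300 mm. I took the tray's frame from that same measurement, so these positions could be a few millimetres off.

No final check failed. No nut was seen near the fingers, though the contact force on the nuts was not something I could read directly.

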